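# Close a split specimen mount and hold it shut

### The job

On the mounting fixture, pull the sprung lever towards you all the way to its stop so that its pusher drives the brass specimen home along the groove, then ease the lever slowly back to rest, never letting it snap back (take about two seconds). Then take the aluminium upper half from its rest by its grip bar, lower it onto the two dowels of the lower half until the faces meet flush, and press the pair together with about 15 N. Finish like that, still gripping the upper half and pressing it down; leave everything else on the desk where it is.

Things in the scene. Friction and masses are not known exactly. Their poses are not given: they have to be found in the camera images.
- fixture: Mounting fixture, fixed: grey base plate 235 x 110 x 10 mm (x -60 to +175) carrying the aluminium lower half, 84 x 60 mm in plan, centred on the origin, top (parting) face 60 mm above the desk. Origin on the desk under the lower half's centre. +x runs along the groove to the lever, away from the robot (within 0.35 rad); z up.
- pair_centre (a point): Centre of the lower half's parting face, 60 mm above the desk; the upper half's origin belongs here. A groove 18 mm wide and 18 mm deep runs below it along the fixture's x, closed at the near end by a stop at x = -34 mm and open at the far end.
- dowel_far (a point): Foot of a steel dowel, 8 mm in diameter with tapered tip, at fixture (x, y) = (+30, -19.5) mm on the parting face; it stands 14 mm above this point.
- dowel_near (a point): Foot of the other, equal dowel, at fixture (x, y) = (-30, +19.5) mm on the parting face; it stands 14 mm above this point.
- lever_pivot (a point): The lever's hinge axis (along the fixture's y), between two cheeks at fixture x = +125 mm, 16 mm above the desk. The cheeks rise to 50 mm.
- lever_handle (a point): Centre of the steel drum handle across the top of the lever: 22 mm in diameter, 40 mm long, along the fixture's y (rod 10 mm thick, 115 mm from pivot to drum centre). It moves with the lever in the fixture's xz plane: x = 125 + 115 sin(0.40 - angle), z = 16 + 115 cos(0.40 - angle) mm. Hook it from above with the fingers beyond it, or pinch its flat ends.
- lever (a joint): Lever angle, rad: 0 at rest (leaning 0.40 rad from vertical to the fixture's +x), growing as the handle is pulled to -x, towards the robot; stop at 0.82. A spring returns it: 1 N at the handle at rest, 5 N at the stop (and drag, 2 N per rad/s); let go far from rest it snaps back. The pusher rod moves with it, 34 mm per rad towards -x.
- pusher_tip (a point): Centre of the end face of the steel pusher rod (10 mm thick, along the groove, 50 mm above the desk): at fixture x = 34 mm with the lever at rest, 6 mm with the lever at its stop.
- specimen: Brass cylinder 16 mm in diameter, 40 mm long, lying along the groove; origin at its centre, x along its axis. It starts with its centre at fixture x = +3 to +8 mm and is home, against the groove's stop, at x = -14 mm. Not home, it is in the way of the upper half's tongue.
- upper_half: Aluminium plate 84 x 60 x 18 mm, two through holes 9.8 mm wide at (x, y) = (+30, -19.5) and (-30, +19.5) mm. Origin at the centre of its flat underside, z up. A tongue 10 x 11 mm, 12 mm deep, under x = +17 mm fits the groove behind the specimen: its +x goes along the fixture's +x. Starts level, underside 18 mm above the desk, +x within 0.8 rad of the fixture's. 0.2 to 0.42 kg.
- grip_bar (a point): Middle of the grip bar on top of the upper half, 33 mm above its origin. The bar is 46 mm long (the part's x), 20 mm wide (y), and reaches from 18 to 48 mm above the origin: pinch it from above across y.
- rest: Fixed grey plastic rest, 92 x 68 mm, with two rails, 18 mm high, on which the upper half lies; origin under its centre. On the left or the right of the fixture.
- ink_pad: Bystander: flat ink pad tin 105 x 68 x 14 mm, on the other side of the fixture from the rest; origin under its centre.
- wood_stamp: Bystander: wooden hand stamp 38 mm wide, 64 mm high; origin under its centre.
- bottle: Bystander: white plastic bottle 52 mm wide, 130 mm high; origin under its centre.
- sample_jar: Bystander: small jar 44 mm wide, 50 mm high; origin under its centre.
- stapler: Bystander: stapler 125 x 34 x 44 mm; origin under its centre.
- marker: Bystander: square marker pen 125 x 12 x 12 mm; origin under its centre.
- gauge_block: Bystander: steel block 50 x 30 x 28 mm; origin under its centre.
There are look-alikes about, which are no part of the job. There is more than one size of the upper_half; the one meant has the size given above.

How it is judged:
By the outcome, as a careful person would: the job done as asked, in the order asked, and still so for the second after the job is handed in, while the arm keeps its last pose, push and grip.
It also fails if it takes over 58 s, if anything falls off the work surface, if the arm or the gripper's body presses on something with over 40 N, if the wrist force passes 120 N, or if a joint passes its speed limit or range.

### The arm

A 6-joint arm with a two-finger parallel gripper is mounted at the origin on the work surface. World frame = base frame: x ahead of the robot, y to its left, z up, the work surface at z = 0. Lengths are in m, angles in rad, forces in N, time in s.
With the tool pointing down it reaches from about 0.4 to 0.825 m from the base axis. Payload 7 kg.
Tool frame: the origin (TCP) lies midway between the tips of the shut fingers; the grasp point (between the pads) lies 19 mm behind it; z points along the fingers, y is the line along which they close (so a half turn about z gives the same grasp; the last joint's range is limited). The gripper opens to 88 mm and grips with 3 to 60 N. Pads are 19 mm wide; open, the fingers measure 130 mm over their backs; the gripper's body (78 mm by 193 mm) begins 47 mm behind the grasp point.
Start: joints at [1.48, 0.359, 0.012, 0, -1.224, -0.288], TCP at [0.25, 0.627, 0.227] pointing down, gripper open.
Joint ranges: [-3.07, 3.07], [-1.43, 2.12], [-1.02, 1.25], [-3.03, 1.67], [-3.05, -0], [-3.03, 3.03]. Speed limits (rad/s): [2.39, 2.39, 3.01, 3.14, 3.14, 3.14].

### API

Orientations are given as a unit quaternion [w, x, y, z].
In Python, from rig import manip gives the robot as it stands.
- The arm moves only by the shell command python3 -m handwheel 'ROWS' [FORCE]. ROWS is JSON, a list that holds one entry, the list of rows, each a list of 5 numbers: the shift along the world's x, y, z in cm, then the turn about the world's z in degrees, then the opening, from 0 (shut) to 1 (fully open). In form: [[[dx, dy, dz, spin, gripper], ...]]. A call has 1 to 20 rows; each row shifts and turns the commanded pose from where the row before left it; what a row does not reach is not made up. A row lasts 1/10 s, in which the tool goes at most 50 mm and 8.59 degrees, less where a joint would pass 70% of its speed; a pose out of reach is approached as far as the arm can. A call with a gripper value outside its range is refused whole. The fingers move at their own pace and stop on an object; FORCE is the grip in N (left out, the last holds). Time passes only in rows, so rows that do not move let the fingers close. It gives the time, the measured TCP pose, the force, the opening and the grip force at its end, in the units of the state.
- manip.state(): the state, without advancing time (a new reading comes with each control period).
- manip.capture(name): name is "scene" or "top" or "wrist"; returns a dict with "image" (400x640x3 uint8, red, green, blue), "K" (3x3 intrinsics, pixels), "R" (3x3) and "t" (3): a world point X has camera coordinates R X + t; the wrist camera has in their place "T_tool_cam" (4x4, takes a point from camera to tool coordinates, whose origin is the TCP and whose axes are the flange's). Camera axes: x right, y down, z forward; pixel columns grow to the right and rows downward; lengths in m; the calibration is good to about 2 mm. A picture is of the moment at which its call begins: read the wrist's pose just before it. There is no depth.
- manip.sign_off(): hands the job in; it is judged then, once.
Trained networks look in the newest picture that a camera, given by its name, has taken for a name from the list of things; names that differ only in an ending like _2 or _b are one class to them, and where a whole thing is asked for, a point or a joint stands for the part that bears it (a point fixed in the world has none). Each returns a list of dicts, best first, with "score" (0 to 1); they miss things now and then, are a little off and sometimes report something else, mostly with a low value. They report only what shows in the picture. A call takes as long as a camera call. They do not tell look-alikes from the thing itself.
- manip.find_in(camera, target): "point" ([x, y, z] in m, in the coordinates of the camera as it stood for that picture, good to about 4 mm: the middle of the surface that is visible of it).
- manip.masks_of(camera, target): "mask" (400x640 bool, what is visible of it).
- manip.spot_point(camera, target): "point" ([x, y, z] in m, in the coordinates of the camera as it stood for that picture, good to about 4 mm: a listed point, or the origin of a listed thing).
The state is a dict: "time_s": time; "joint_positions": joint angles; "dq": joint speeds; "joint_efforts": joint torques, N m; "eef_pos": TCP position; "eef_rot": TCP orientation; "contact_force": force on the tool from outside, world axes, zero at the start; "ft_torque": the same for the moment, N m; "width": finger opening in m; "grip_force": force on a finger pad.
Only numpy, scipy, OpenCV 4.12 (cv2) and the standard library are available. Lean on these libraries where they do the work, as an engineer would, in place of code of your own. Each camera call takes 0.05 s, during which the arm holds its last target. There are 200 camera calls.

## Working session

There is one attempt and no reset: what is moved stays moved. The work goes in short steps, Python scripts to look and compute and a shell command to move; the robot and the scene stay as the last step left them, time stands still between calls to the robot, and variables do not carry over. Pictures are saved under pics/ and viewed, at most 10 in all, crops included, and the job is handed in when it is done.

```bash
mkdir -p pics; ls; cat > h.py <<'E'
from rig import manip
import numpy as np, cv2
from scipy.spatial.transform import Rotation as Ro
def cap(n,save=None):
    s=manip.state(); c=manip.capture(n)
    if save: cv2.imwrite('pics/'+save,c['image'][:,:,::-1])
    if n=='wrist':
        q=s['eef_rot']; T=np.eye(4);T[:3,:3]=Ro.from_quat([q[1],q[2],q[3],q[0]]).as_matrix();T[:3,3]=s['eef_pos']
        M=T@np.array(c['T_tool_cam'])
    else:
        M=np.eye(4);M[:3,:3]=np.array(c['R']).T;M[:3,3]=-M[:3,:3]@np.array(c['t'])
    return c,M
def W(M,p): return M[:3,:3]@np.array(p)+M[:3,3]
def px(c,M,X):
    p=M[:3,:3].T@(np.array(X)-M[:3,3]);u=np.array(c['K'])@p;return (u[:2]/u[2]).round(1)
def ray(c,M,uv,z):
    d=M[:3,:3]@np.linalg.inv(c['K'])@np.array([uv[0],uv[1],1.]);return M[:3,3]+d*(z-M[2,3])/d[2]
def spots(n,c,M,names,k=3,fn=None):
    for t in names:
        for r in (fn or manip.spot_point)(n,t)[:k]:
            print(n,t,round(r['score'],2),W(M,r['point']).round(4),px(c,M,W(M,r['point'])))
E
python3 - <<'E'
from h import *
for n in ['top','scene']:
    c,M=cap(n,n+'1.png')
    spots(n,c,M,['pair_centre','dowel_far','dowel_near','lever_handle','lever_pivot','pusher_tip','specimen','upper_half','grip_bar','rest','fixture'])
    print(n,M[:3,3])
print(manip.state())
E
```

```text
pics
top pair_centre 0.74 [ 0.4413 -0.005   0.0597] [325.3 211.3]
top dowel_far 0.78 [ 0.4681 -0.0233  0.0621] [330.5 203.7]
top dowel_far 0.66 [ 0.5692 -0.0139  0.016 ] [327.5 178.1]
top dowel_near 0.8 [0.4111 0.0206 0.0599] [317.9 219.9]
top dowel_near 0.44 [ 0.6081  0.4684 -0.0038] [196.4 168.3]
top lever_handle 0.42 [ 0.615  -0.0185  0.124 ] [329.6 158.6]
top lever_pivot 0.6 [ 0.5681 -0.012   0.0139] [326.9 178.5]
top pusher_tip 0.39 [ 0.4778 -0.0066  0.0507] [325.7 201.4]
top specimen 0.58 [ 0.4473 -0.0037  0.0535] [324.9 209.9]
top specimen 0.4 [ 0.6062  0.464  -0.0045] [197.7 168.9]
top upper_half 0.88 [0.4185 0.2871 0.0154] [243.4 219. ]
top upper_half 0.88 [0.2588 0.2347 0.0128] [257.  264.2]
top grip_bar 0.93 [0.4181 0.2868 0.0523] [241.9 217.9]
top grip_bar 0.87 [0.2596 0.2217 0.0579] [259.3 263.6]
top rest 0.59 [4.174e-01 2.886e-01 1.000e-04] [243.6 219.9]
top fixture 0.9 [0.4481 0.0028 0.0012] [322.8 211.7]
top fixture 0.7 [0.4182 0.2849 0.0181] [243.9 219. ]
top fixture 0.61 [ 0.5715 -0.012   0.0173] [326.9 177.4]
top [0.2121051  0.03083195 1.72223369]
scene pair_centre
[... 1049 characters left out ...]
_s': 1.2, 'joint_positions': array([ 1.48012349e+00,  3.58638376e-01,  1.18714732e-02,  1.15022755e-05,
       -1.22407246e+00, -2.88114344e-01]), 'dq': array([ 0.00148949, -0.00106556, -0.00047728, -0.00108693,  0.00172537,
       -0.00045466]), 'joint_efforts': array([-1.71905020e-03, -5.82414150e+01,  2.93289435e+01,  7.00252891e+00,
        1.22535924e-02, -3.40101690e-05]), 'eef_pos': array([0.24961478, 0.62712462, 0.22652605]), 'eef_rot': array([ 2.08777378e-05,  9.82118948e-01, -1.88261445e-01,  7.50310346e-06]), 'contact_force': array([-0.52015546,  0.3559489 ,  0.27981523]), 'ft_torque': array([-0.01012386,  0.02241729,  0.00946128]), 'grip_force': 0.0, 'width': 0.08751754314876782}
```

```bash
python3 -c "
import cv2,numpy as np
a=cv2.imread('pics/top1.png');b=cv2.imread('pics/scene1.png');cv2.imwrite('pics/both.png',cv2.resize(np.vstack([a,b]),(480,600),interpolation=cv2.INTER_AREA))"
```

```text
(no output)
```

View pics/top1.png

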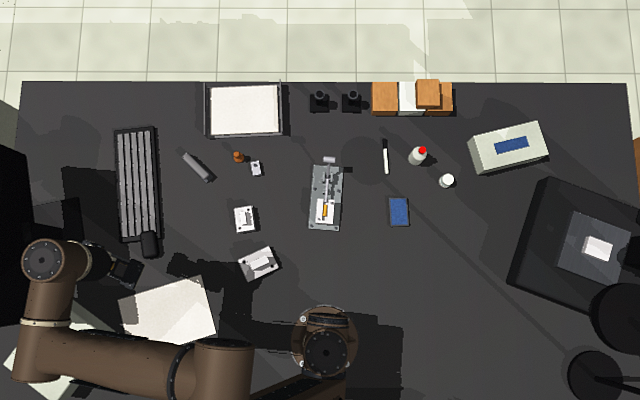

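View pics/scene1.png

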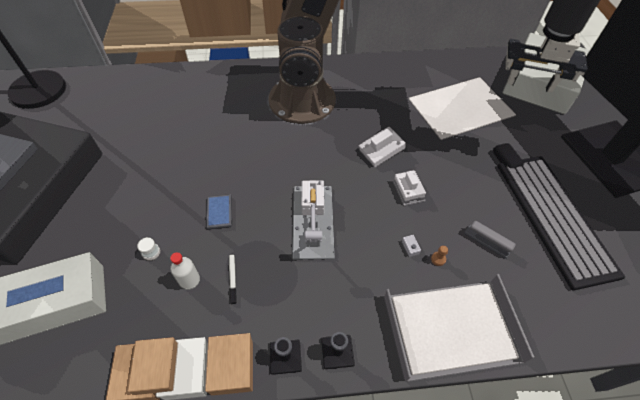

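Top view: the fixture is at about (325,205) with its lever drum at (330,159). The rest, carrying the normal-size upper half, is at (243,218); the oversized look-alike is at (258,263). The networks' points agree with the given heights. I'll move over the rest and look with the wrist camera on the way.

```bash
python3 -m handwheel '[[[1.5,-3.3,0.6,1.7,1],[1.5,-3.3,0.6,1.7,1],[1.5,-3.3,0.6,1.7,1],[1.5,-3.3,0.6,1.7,1],[1.5,-3.3,0.6,1.7,1],[1.5,-3.3,0.6,1.7,1],[1.5,-3.3,0.6,1.7,1],[1.5,-3.3,0.6,1.7,1],[1.5,-3.3,0.6,1.7,1],[1.5,-3.3,0.6,1.7,1],[0,0,0,0,1],[0,0,0,0,1]]]'
python3 - <<'E'
from h import *
c,M=cap('wrist','w1.png')
spots('wrist',c,M,['upper_half','grip_bar','rest'])
spots('wrist',c,M,['rest'],2,manip.find_in)
print(M.round(3),np.array(c['K']),manip.state()['eef_pos'])
E
```

```text
time_s: 2.4
eef_pos: [0.4, 0.2966, 0.287]
eef_rot: [-0.001, 0.999, -0.042, 0.0]
contact_force: [0.2, 0.3, 0.5]
width: 0.0877
grip_force: 0.0
wrist upper_half 0.86 [0.4212 0.2816 0.0136] [326.7 154. ]
wrist upper_half 0.73 [0.4151 0.2851 0.0541] [325.2 163. ]
wrist upper_half 0.56 [0.2605 0.2355 0.012 ] [365.4 258.1]
wrist grip_bar 0.71 [0.2675 0.2245 0.0564] [378. 267.]
wrist grip_bar 0.69 [ 0.4701 -0.0235  0.0608] [586.8  94.1]
wrist grip_bar 0.59 [0.4179 0.2858 0.0518] [324.4 160.5]
wrist rest 0.83 [0.4558 0.304  0.0046] [308.3 129.3]
[[-0.085 -0.96  -0.265  0.473]
 [-0.996  0.082  0.024  0.29 ]
 [-0.001  0.266 -0.964  0.446]
 [ 0.     0.     0.     1.   ]] [[313.86456944   0.         317.02138451]
 [  0.         313.86456944 202.38117347]
 [  0.           0.           1.        ]] [0.39926798 0.29781064 0.28620313]
```

View pics/w1.png

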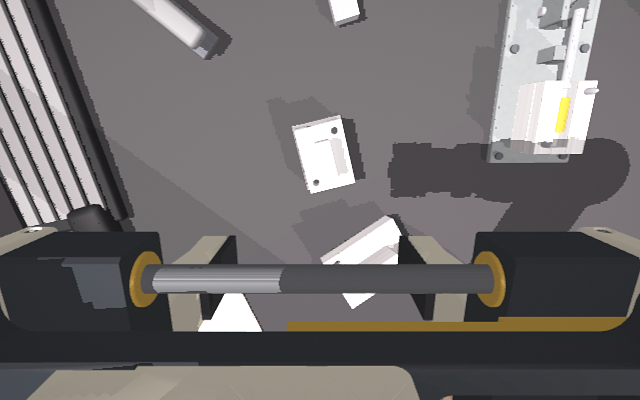

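The rest and its part show at (325,155), with the holes at about (335,130) and (316,182). The part's +x points up in the image, matching the fixture. Next, the fixture.

```bash
python3 -m handwheel '[[[1.2,-3.4,-0.2,0,1],[1.2,-3.4,-0.2,0,1],[1.2,-3.4,-0.2,0,1],[1.2,-3.4,-0.2,0,1],[1.2,-3.4,-0.2,0,1],[1.2,-3.4,-0.2,0,1],[1.2,-3.4,-0.2,0,1],[1.2,-3.4,-0.2,0,1],[1.2,-3.4,-0.2,0,1],[0,0,0,0,1],[0,0,0,0,1]]]'
python3 - <<'E'
from h import *
c,M=cap('wrist','w2.png')
spots('wrist',c,M,['pair_centre','dowel_far','dowel_near','lever_handle','lever_pivot','pusher_tip','specimen'],2)
print(M.round(3))
E
```

```text
time_s: 3.75
eef_pos: [0.5077, -0.0091, 0.268]
eef_rot: [0.0, 0.999, -0.042, -0.001]
contact_force: [0.0, 1.4, -0.2]
width: 0.088
grip_force: 0.0
wrist pair_centre 0.94 [0.4428 0.0011 0.0601] [313. 231.]
wrist dowel_far 0.74 [ 0.4733 -0.0224  0.0586] [330.1 205.7]
wrist dowel_near 0.63 [0.4189 0.0215 0.0605] [298.6 250.1]
wrist lever_handle 0.73 [ 0.6152 -0.0149  0.127 ] [313.   75.1]
wrist lever_pivot 0.75 [ 0.5713 -0.0084  0.0183] [311.9 123.4]
wrist pusher_tip 0.71 [0.4807 0.0018 0.0465] [309.9 198.9]
wrist pusher_tip 0.55 [ 0.6509 -0.2253  0.001 ] [481.8  41.3]
wrist specimen 0.76 [0.4509 0.001  0.0541] [312.6 223.3]
[[-0.084 -0.96  -0.267  0.581]
 [-0.996  0.081  0.022 -0.015]
 [ 0.     0.268 -0.963  0.427]
 [ 0.     0.     0.     1.   ]]
```

View pics/w2.png

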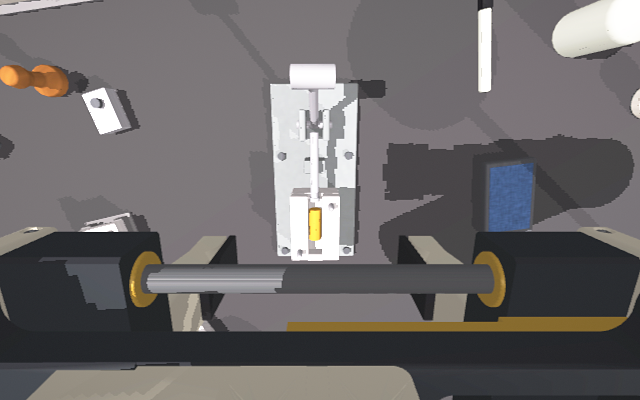

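The wrist view shows the drum at (313,75), the lower half at (315,225) with the yellow specimen in the groove, and the base plate exactly upright. So the fixture's yaw is about -0.084, the same as the tool's. I'll pinch the drum by its flat ends.

```bash
python3 -m handwheel '[[[2.6,-0.15,0,0,1],[2.7,-0.15,0,0,1],[2.7,-0.15,0,0,1],[2.7,-0.15,0,0,1],[0,0,-3.5,0,1],[0,0,-3.5,0,1],[0,0,-3.5,0,1],[0,0,-3,0,1],[0,0,-2,0,1],[0,0,-1,0,1],[0,0,0,0,1]]]' 12
python3 -m handwheel '[[[0,0,0,0,0.3],[0,0,0,0,0.3],[0,0,0,0,0.3],[0,0,0,0,0.3],[0,0,0,0,0.3],[0,0,0,0,0.3],[0,0,0,0,0.3],[0,0,0,0,0.3]]]' 12
python3 - <<'E'
from h import *
c,M=cap('wrist','w3.png')
s=manip.state();print(s['eef_pos'],s['width'],s['grip_force'],s['contact_force'])
spots('wrist',c,M,['lever_handle'],2)
E
```

```text
time_s: 5.25
eef_pos: [0.614, -0.0148, 0.1024]
eef_rot: [0.0, 0.999, -0.041, -0.001]
contact_force: [-0.4, 0.6, -0.5]
width: 0.0877
grip_force: 0.0
time_s: 6.05
eef_pos: [0.6148, -0.0141, 0.1037]
eef_rot: [-0.0, 0.999, -0.041, 0.0]
contact_force: [-0.1, 5.4, 1.4]
width: 0.0397
grip_force: 12.0
[ 0.6148574  -0.0141556   0.10368685] 0.04006710274612428 12.002668976783752 [-0.62407703  6.09949042  0.85098357]
wrist lever_handle 0.71 [ 0.6156 -0.0129  0.1256] [313.9 271.8]
```

View pics/w3.png

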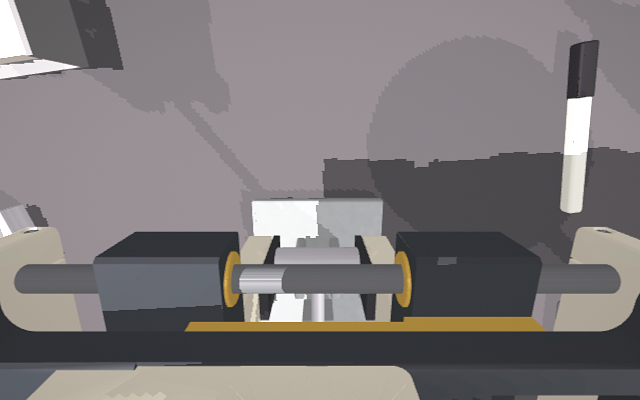

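Gripped at 40 mm, the drum's length. The handle pushes +y by about 6 N, so I'll trim y by 0.7 mm and pull along the arc at about 0.5 rad/s.

```bash
python3 -m handwheel '[[[0,0.07,0,0,0.3],[-0.54,0.045,0.2,0,0.3],[-0.54,0.045,0.2,0,0.3],[-0.555,0.047,0.14,0,0.3],[-0.555,0.047,0.14,0,0.3],[-0.567,0.048,0.09,0,0.3],[-0.567,0.048,0.09,0,0.3],[-0.572,0.048,0.03,0,0.3],[-0.572,0.048,0.03,0,0.3],[-0.572,0.048,-0.03,0,0.3],[-0.572,0.048,-0.03,0,0.3],[-0.567,0.048,-0.09,0,0.3],[-0.567,0.048,-0.09,0,0.3],[-0.555,0.047,-0.14,0,0.3],[-0.555,0.047,-0.14,0,0.3],[-0.54,0.045,-0.2,0,0.3],[-0.54,0.045,-0.2,0,0.3],[0,0,0,0,0.3]]]' 20
python3 -m handwheel '[[[-0.2,0.017,-0.09,0,0.3],[0,0,0,0,0.3]]]'
python3 -m handwheel '[[[-0.15,0.012,-0.06,0,0.3],[0,0,0,0,0.3]]]'
python3 - <<'E'
from h import *
c,M=cap('wrist','w4.png')
spots('wrist',c,M,['lever_handle'],2)
for n in ['scene','top']:
    c,M=cap(n,n+'2.png'); spots(n,c,M,['lever_handle','specimen'],1)
E
```

```text
time_s: 7.95
eef_pos: [0.5256, -0.0071, 0.105]
eef_rot: [0.0, 0.999, -0.041, 0.001]
contact_force: [3.9, -2.7, 7.0]
width: 0.0398
grip_force: 20.0
time_s: 8.15
eef_pos: [0.524, -0.007, 0.1043]
eef_rot: [0.0, 0.999, -0.041, 0.001]
contact_force: [3.1, -2.7, 8.5]
width: 0.0399
grip_force: 20.0
time_s: 8.35
eef_pos: [0.5226, -0.0068, 0.1037]
eef_rot: [0.0, 0.999, -0.041, 0.001]
contact_force: [2.9, -2.1, 8.9]
width: 0.0398
grip_force: 20.0
wrist lever_handle 0.61 [ 0.531  -0.0061  0.1262] [313.6 257.3]
scene specimen 0.37 [ 0.4468 -0.0055 -0.0005] [312.1 205.4]
top specimen 0.58 [ 0.4283 -0.0054  0.0559] [325.3 215.2]
```

```bash
python3 -m handwheel '[[[-0.15,0.012,0.05,0,0.3],[0,0,0,0,0.3]]]'
python3 -m handwheel '[[[-0.2,0.017,0,0,0.3],[0,0,0,0,0.3]]]'
python3 - <<'E'
from h import *
c,M=cap('wrist','w5.png')
spots('wrist',c,M,['lever_handle'],2)
a=c['image'][180:340,180:460,::-1]
s,_=cap('scene');b=s['image'][150:270,250:380,::-1]
cv2.imwrite('pics/w5c.png',np.hstack([cv2.resize(a,(420,240)),cv2.resize(b,(260,240))]))
E
```

```text
time_s: 8.95
eef_pos: [0.5209, -0.0067, 0.1032]
eef_rot: [0.0, 0.999, -0.041, 0.001]
contact_force: [7.8, -3.0, -0.3]
width: 0.0403
grip_force: 20.0
time_s: 9.15
eef_pos: [0.5189, -0.0065, 0.1026]
eef_rot: [0.0, 0.999, -0.041, 0.001]
contact_force: [10.3, -4.7, -7.3]
width: 0.0397
grip_force: 20.0
wrist lever_handle 0.95 [ 0.528  -0.0074  0.1248] [316.8 255.6]
```

View pics/w5c.png

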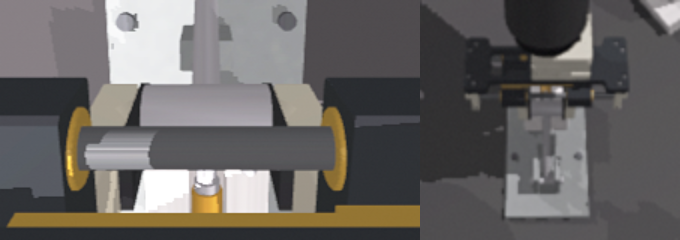

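```bash
python3 -m handwheel '[[[-0.2,0.017,-0.13,0,0.3],[0,0,0,0,0.3]]]'
python3 -m handwheel '[[[-0.2,0.017,-0.1,0,0.3],[0,0,0,0,0.3]]]'
python3 -m handwheel '[[[-0.2,0.017,-0.1,0,0.3],[0,0,0,0,0.3]]]'
```

```text
time_s: 9.5
eef_pos: [0.517, -0.0064, 0.1017]
eef_rot: [0.0, 0.999, -0.041, 0.001]
contact_force: [8.1, -4.1, -3.4]
width: 0.0398
grip_force: 20.0
time_s: 9.7
eef_pos: [0.5163, -0.0063, 0.1014]
eef_rot: [0.0, 0.999, -0.041, 0.002]
contact_force: [10.7, -7.0, -2.4]
width: 0.0398
grip_force: 20.0
time_s: 9.9
eef_pos: [0.5158, -0.0062, 0.1011]
eef_rot: [0.0, 0.999, -0.04, 0.004]
contact_force: [14.5, -8.3, -1.1]
width: 0.0397
grip_force: 20.0
```

```bash
python3 -m handwheel '[[[-0.2,0.017,-0.08,0,0.3],[0,0,0,0,0.3],[0,0,0,0,0.3]]]'
python3 - <<'E'
from h import *
for n in ['wrist','top']:
    c,M=cap(n); spots(n,c,M,['lever_handle','specimen','pusher_tip'],1)
E
```

```text
time_s: 10.2
eef_pos: [0.5154, -0.0061, 0.1009]
eef_rot: [0.0, 0.999, -0.04, 0.005]
contact_force: [19.8, -10.7, -1.2]
width: 0.0399
grip_force: 20.0
wrist lever_handle 0.96 [ 0.5223 -0.0055  0.1252] [314.  261.7]
wrist specimen 0.52 [0.4313 0.0014 0.0521] [315.9 328.7]
wrist pusher_tip 0.52 [0.4545 0.0039 0.05  ] [310.1 300.7]
top specimen 0.37 [ 0.4312 -0.003   0.0515] [324.6 214.5]
top pusher_tip 0.72 [0.4143 0.2846 0.0153] [244.1 220.2]
```

The stop is confirmed: force climbs to 20 N with no further travel, the handle is at fixture x≈78 mm, and the specimen is at about −13 mm, so it is home. Now the slow return, about 2 s along the arc.

```bash
python3 -m handwheel '[[[0.4,-0.03,0.15,0,0.3],[0.426,-0.036,0.17,0,0.3],[0.426,-0.036,0.17,0,0.3],[0.437,-0.037,0.136,0,0.3],[0.437,-0.037,0.136,0,0.3],[0.447,-0.038,0.1,0,0.3],[0.447,-0.038,0.1,0,0.3],[0.454,-0.038,0.064,0,0.3],[0.454,-0.038,0.064,0,0.3],[0.457,-0.038,0.028,0,0.3],[0.457,-0.038,0.028,0,0.3],[0.458,-0.038,-0.01,0,0.3],[0.458,-0.038,-0.01,0,0.3],[0.456,-0.038,-0.046,0,0.3],[0.456,-0.038,-0.046,0,0.3],[0.451,-0.038,-0.082,0,0.3],[0.451,-0.038,-0.082,0,0.3],[0.443,-0.037,-0.118,0,0.3],[0.443,-0.037,-0.118,0,0.3],[0.432,-0.036,-0.15,0,0.3]]]'
python3 -m handwheel '[[[0.3,-0.025,-0.12,0,0.3],[0.2,-0.017,-0.08,0,0.3],[0.1,-0.009,-0.05,0,0.3],[0,0,0,0,0.3]]]'
python3 - <<'E'
from h import *
c,M=cap('wrist'); spots('wrist',c,M,['lever_handle'],1)
E
```

```text
time_s: 12.6
eef_pos: [0.5996, -0.0128, 0.1045]
eef_rot: [0.0, 0.999, -0.041, 0.001]
contact_force: [1.5, 0.0, 9.1]
width: 0.0398
grip_force: 20.0
time_s: 13.0
eef_pos: [0.606, -0.0133, 0.1021]
eef_rot: [0.0, 0.999, -0.041, 0.001]
contact_force: [2.5, -0.7, 8.4]
width: 0.0395
grip_force: 20.0
wrist lever_handle 0.68 [ 0.6127 -0.0156  0.1267] [320.2 262.2]
```

```bash
python3 -m handwheel '[[[0.15,-0.012,0,0,0.3],[0.1,-0.009,0,0,0.3],[0,0,0,0,0.3]]]'
python3 -m handwheel '[[[0.15,-0.012,-0.06,0,0.3],[0.1,-0.009,-0.04,0,0.3],[0,0,0,0,0.3]]]'
```

```text
time_s: 13.4
eef_pos: [0.6075, -0.0135, 0.1015]
eef_rot: [0.0, 0.999, -0.041, 0.0]
contact_force: [1.9, 1.1, 5.1]
width: 0.0401
grip_force: 20.0
time_s: 13.7
eef_pos: [0.6089, -0.0136, 0.1008]
eef_rot: [0.0, 0.999, -0.041, -0.001]
contact_force: [-4.2, 2.7, 12.4]
width: 0.0399
grip_force: 20.0
```

The lever is back against its rest stop (force reverses). Release, rise and go to the upper half.

```bash
python3 -m handwheel '[[[0,0,0,0,1],[0,0,0,0,1],[0,0,0,0,1],[0,0,0,0,1],[0,0,0,0,1],[0,0,0.5,0,1],[0,0,2,0,1],[0,0,3.5,0,1],[0,0,3.5,0,1],[0,0,3.5,0,1],[0,0,0,0,1]]]'
python3 - <<'E'
from h import *
c,M=cap('wrist'); spots('wrist',c,M,['lever_handle'],1)
E
python3 -m handwheel '[[[-2.4,2.97,0,0,1],[-2.4,2.97,0,0,1],[-2.4,2.97,0,0,1],[-2.4,2.97,0,0,1],[-2.4,2.97,0,0,1],[-2.4,2.97,0,0,1],[-2.4,2.97,0,0,1],[-2.4,2.97,0,0,1],[-2.4,2.97,0,0,1],[-2.4,2.97,0,0,1],[0,0,0,0,1],[0,0,0,0,1]]]'
python3 - <<'E'
from h import *
c,M=cap('wrist','w6.png')
spots('wrist',c,M,['upper_half','grip_bar','rest'],2)
spots('wrist',c,M,['grip_bar'],1,manip.find_in)
a=c['image'][80:280,200:440,::-1]
m=manip.masks_of('wrist','upper_half')
for k in m[:2]:
    mm=k['mask'];ys,xs=np.nonzero(mm);print(k['score'],mm.sum(),xs.mean(),ys.mean())
cv2.imwrite('pics/w6c.png',cv2.resize(a,(720,600),interpolation=cv2.INTER_CUBIC))
c2,M2=cap('top'); spots('top',c2,M2,['lever_handle','specimen','pusher_tip'],1)
E
```

```text
time_s: 14.8
eef_pos: [0.6129, -0.0137, 0.236]
eef_rot: [-0.001, 0.999, -0.041, 0.005]
contact_force: [0.8, -0.3, 1.0]
width: 0.0877
grip_force: 0.0
wrist lever_handle 0.9 [ 0.6153 -0.0151  0.1259] [318.4 199.3]
time_s: 16.1
eef_pos: [0.3693, 0.2834, 0.2289]
eef_rot: [0.001, 0.999, -0.04, -0.001]
contact_force: [0.8, -0.6, -0.1]
width: 0.0878
grip_force: 0.0
wrist upper_half 0.61 [0.4211 0.2829 0.0202] [313.3 134.7]
wrist upper_half 0.61 [0.2616 0.2339 0.0146] [361.4 256.6]
wrist grip_bar 0.62 [0.4184 0.2842 0.0545] [311.9 139.5]
wrist grip_bar 0.72 [0.4215 0.2839 0.0361] [312.2 135.3]
0.86 3789 362.3766165215096 250.10688836104512
0.77 4085 312.1018359853121 134.465605875153
top lever_handle 0.68 [ 0.6119 -0.017   0.121 ] [329.2 159.7]
top specimen 0.61 [ 0.5658 -0.0119  0.0154] [326.9 179.1]
top pusher_tip 0.43 [ 0.4777 -0.0081  0.0518] [326.1 201.4]
```

View pics/w6c.png

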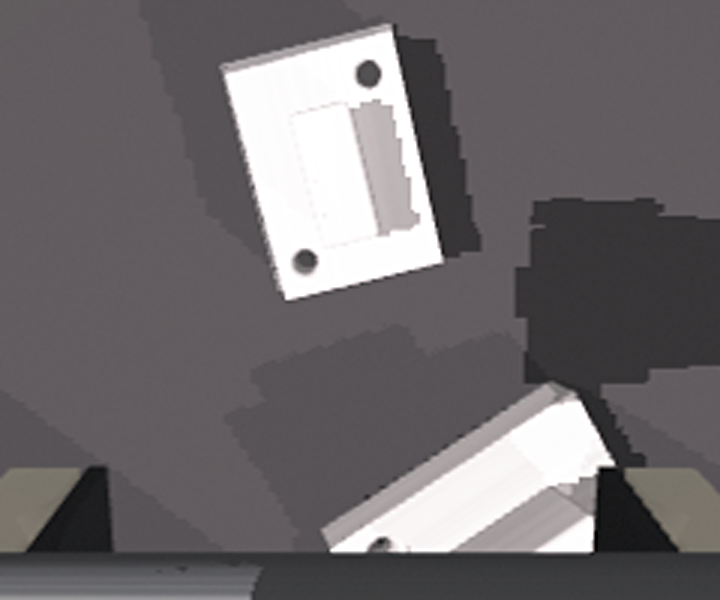

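```bash
python3 - <<'E'
from h import *
c,M=cap('wrist')
f=lambda u,z: ray(c,M,(200+u[0]/3,80+u[1]/3),z)[:2]
C=np.array([f(u,.036) for u in [(228,72),(391,32),(442,263),(287,299)]])
H=np.array([f(u,.036) for u in [(368,74),(305,261)]]);B=np.array([f(u,.066) for u in [(290,113),(347,101),(380,237),(325,247)]])
d=lambda a,b:np.degrees(np.arctan2((a-b)[1],(a-b)[0]))
print(C.mean(0),H.mean(0),B.mean(0)); print(d(C[0],C[3]),d(C[1],C[2]),d(C[0],C[1])-90,d(C[3],C[2])-90,'bar',d(B[0],B[3]),d(B[1],B[2]))
print('holes',d(H[0],H[1])+np.degrees(np.arctan2(39,60)), np.linalg.norm(H[0]-H[1]),np.linalg.norm(C[0]-C[3]),np.linalg.norm(C[0]-C[1]))
q=manip.state()['eef_rot'];print('tool yaw',np.degrees(2*np.arctan2(q[2],q[1])),manip.state()['eef_pos'])
E
```

```text
[0.42125471 0.28345657] [0.4214207  0.28409482] [0.4213572  0.28358876]
8.537629023198523 8.953427509965158 8.2670425632639 8.424298792594072 bar 9.395274426709307 9.274480480131293
holes 9.026940787682637 0.0712275116375221 0.08480608705272143 0.059642334225626405
tool yaw -4.74307487821015 [0.37037427 0.28298911 0.22978244]
```

Part confirmed: 84.8 × 59.6 mm, yaw ≈ 8.8°, centre (0.4213, 0.2838). Pinch it by the bar.

```bash
python3 -m handwheel '[[[2.5,0.04,-1.5,4.5,1],[2.6,0.04,-3,4.5,1],[0,0,-3.5,4.5,1],[0,0,-3.5,0,1],[0,0,-3,0,1],[0,0,-2.5,0,1],[0,0,-1.3,0,1],[0,0,-0.5,0,1],[0,0,0,0,1]]]'
python3 -m handwheel '[[[0,0,0,0,0.1],[0,0,0,0,0.1],[0,0,0,0,0.1],[0,0,0,0,0.1],[0,0,0,0,0.1],[0,0,0,0,0.1],[0,0,0,0,0.1],[0,0,0,0,0.1],[0,0,0,0,0.1],[0,0,0,0,0.1]]]' 40
```

```text
time_s: 17.55
eef_pos: [0.4211, 0.2839, 0.0414]
eef_rot: [0.0, 0.997, 0.077, -0.0]
contact_force: [0.5, -0.5, 1.0]
width: 0.0874
grip_force: 0.0
time_s: 18.55
eef_pos: [0.4212, 0.2842, 0.0418]
eef_rot: [-0.0, 0.997, 0.077, 0.0]
contact_force: [-0.1, 0.7, 0.2]
width: 0.0196
grip_force: 40.0
```

Gripped at 20 mm. I'll lift and carry it to just behind the fixture, so the wrist camera sees the dowels past the part.

```bash
python3 -m handwheel '[[[0,0,0.5,0,0.1],[0,0,1.5,0,0.1],[0,0,3,0,0.1],[0,0,4,0,0.1],[0,0,4,0,0.1],[0,0,4,0,0.1],[0,0,3.5,0,0.1],[0,-2.6,3,-2.7,0.1],[0,-3.2,1,-2.7,0.1],[0,-3.2,0,-2.7,0.1],[0,-3.2,0,-2.7,0.1],[0,-3.2,0,-2.8,0.1],[0,-3.2,0,0,0.1],[-0.3,-3.2,0,0,0.1],[-0.4,-3.2,0,0,0.1],[-0.4,-2.6,0,0,0.1],[0,-1,0,0,0.1],[0,0,0,0,0.1],[0,0,0,0,0.1]]]'
python3 - <<'E'
from h import *
c,M=cap('wrist','w7.png')
s=manip.state();q=s['eef_rot'];print('tool yaw',np.degrees(2*np.arctan2(q[2],q[1])),s['eef_pos'],s['width'])
spots('wrist',c,M,['pair_centre','dowel_far','dowel_near','lever_handle','specimen','upper_half','grip_bar'],2)
np.save('w7M.npy',M);np.save('w7K.npy',c['K'])
cv2.imwrite('pics/w7c.png',cv2.resize(c['image'][20:220,220:440,::-1],(660,600),interpolation=cv2.INTER_CUBIC))
E
```

```text
time_s: 20.45
eef_pos: [0.4101, -0.0018, 0.2867]
eef_rot: [-0.0, 0.999, -0.042, -0.0]
contact_force: [-0.3, 0.2, -3.5]
width: 0.0197
grip_force: 40.0
tool yaw -4.80441110791664 [ 0.41018089 -0.00147535  0.28667977] 0.019784096904436856
wrist pair_centre 0.76 [0.441  0.0025 0.0613] [311.3 151.9]
wrist dowel_far 0.93 [ 0.4696 -0.0225  0.0584] [329.9 125.9]
wrist dowel_near 0.59 [0.4158 0.0218 0.0599] [297.6 173.4]
wrist lever_handle 0.5 [ 0.6099  0.2482 -0.0008] [109.2  30.7]
wrist specimen 0.58 [0.4312 0.0038 0.0521] [311. 159.]
wrist specimen 0.52 [0.4175 0.2867 0.0024] [116.6 180.7]
wrist upper_half 0.6 [ 0.4118 -0.0057  0.2645] [322.9 235.2]
wrist grip_bar 0.89 [ 0.4092 -0.0008  0.2974] [314.9 264.1]
```

View pics/w7c.png

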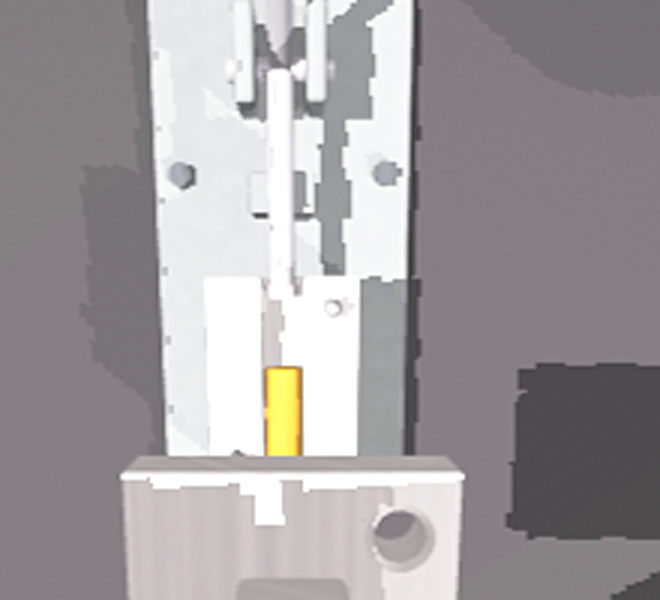

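The view shows the specimen home at (283,410) in the crop, clear of the pusher; the far edge of the lower half at row 277, cols 205–359; the far dowel at (334,307); and the part's hole on the correct side.

```bash
python3 - <<'E'
from h import *
M=np.load('w7M.npy');c={'K':np.load('w7K.npy')}
f=lambda u,z: ray(c,M,(220+u[0]/3.,20+u[1]/3.),z)[:2]
A,B,C,D=[f(u,.06) for u in [(205,277),(359,277),(358,456),(209,456)]]
d=lambda a,b:np.degrees(np.arctan2((a-b)[1],(a-b)[0]))
print('yaw',d(A,D),d(B,C),d(A,B)-90,'w',np.linalg.norm(A-B),'holes',d(f((181,173),.012),f((386,172),.012))-90)
s0,s1=f((283,370),.06),f((283,450),.06);print('spec yaw',d(s0,s1))
for y in (-4.8,-4.0):
    t=np.radians(y);R=np.array([[np.cos(t),-np.sin(t)],[np.sin(t),np.cos(t)]])
    print(y,'edge',(A+B)/2-R@[.042,0],'dowel',f((334,307),.074)-R@[.03,-.0195],'specline y off',(R.T@(s0-(A+B)/2)),'specend',R.T@(f((283,368),.057)-((A+B)/2-R@[.042,0])))
# held part: top face front edge and hole
tz=manip.state()['eef_pos'][2]-.0418+.018+.018
P=[f(u,tz) for u in [(122,478),(463,476)]];h=f((403,541),tz)
print('part front',d(P[0],P[1])-90,np.linalg.norm(P[0]-P[1]),tz)
t=np.radians(d(P[0],P[1])-90);R=np.array([[np.cos(t),-np.sin(t)],[np.sin(t),np.cos(t)]])
print('part origin',sum(P)/2-R@[.042,0],h-R@[.03,-.0195],manip.state()['eef_pos'])
E
```

```text
yaw -4.973271307983696 -4.136096877639972 -4.907070089879511 w 0.06057716224664152 holes -4.64819410340607
spec yaw -5.037882148833541
-4.8 edge [ 0.44489186 -0.00137983] dowel [ 0.44566445 -0.00190694] specline y off [-0.03608023 -0.00024454] specend [ 0.00646804 -0.00022082]
-4.0 edge [ 0.44484687 -0.00196453] dowel [ 0.44536084 -0.00230369] specline y off [-0.03608012  0.00025925] specend [0.00646842 0.0002753 ]
part front -4.560542331058386 0.060525457641357534 0.2809256277815193
part origin [ 0.40854264 -0.00235059] [ 0.40862398 -0.00278323] [ 0.41021884 -0.0015783   0.28672563]
```

Fixture yaw is −4.8°, centre about (0.445, −0.0015). The part's offset in the grip is small. I'll move to a hover with the tongue just above the dowel tips and compare edges there.

```bash
python3 -m handwheel '[[[1.2,0.01,-1.5,0,0.1],[1.2,0.01,-3,0,0.1],[1.2,0.02,-3,0,0.1],[0,0,-3,0,0.1],[0,0,-3,0,0.1],[0,0,-2,0,0.1],[0,0,-1.3,0,0.1],[0,0,-0.4,0,0.1],[0,0,0,0,0.1],[0,0,0,0,0.1],[0,0,0,0,0.1]]]'
python3 - <<'E'
from h import *
c,M=cap('wrist','w8.png')
s=manip.state();q=s['eef_rot'];print('tool yaw',np.degrees(2*np.arctan2(q[2],q[1])),s['eef_pos'],s['width'])
np.save('w8M.npy',M)
cv2.imwrite('pics/w8c.png',cv2.resize(c['image'][120:270,220:420,::-1],(800,600),interpolation=cv2.INTER_CUBIC))
E
```

```text
time_s: 21.95
eef_pos: [0.4468, -0.0013, 0.1157]
eef_rot: [-0.0, 0.999, -0.042, 0.001]
contact_force: [0.1, 0.7, -3.4]
width: 0.0196
grip_force: 40.0
tool yaw -4.796865811982007 [ 0.44671369 -0.0013203   0.11561631] 0.019945202799616087
```

View pics/w8c.png

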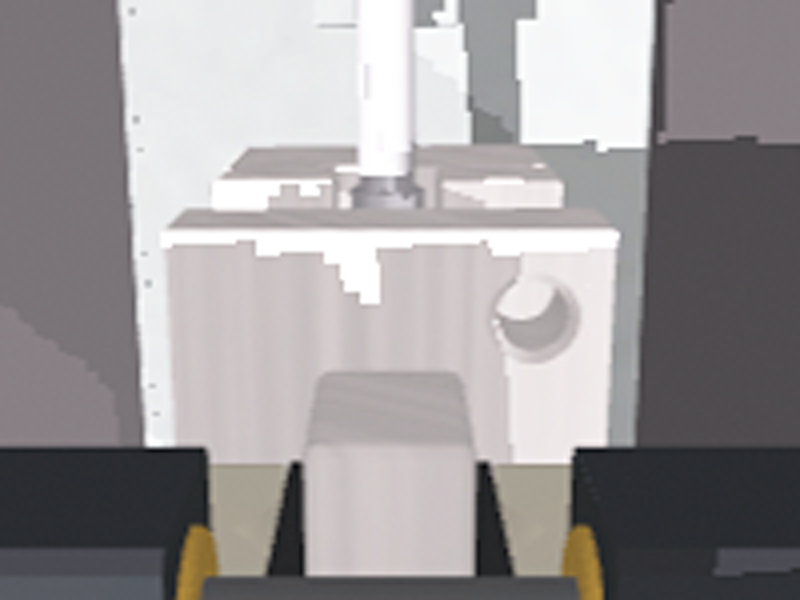

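```bash
python3 - <<'E'
from h import *
M=np.load('w8M.npy');c={'K':np.load('w7K.npy')}
f=lambda u,z: ray(c,M,(220+u[0]/4.,120+u[1]/4.),z)[:2]
t=np.radians(-4.8);R=np.array([[np.cos(t),-np.sin(t)],[np.sin(t),np.cos(t)]])
z=.1156-.0418+.036
P=(f((162,235),z)+f((619,235),z))/2;L=(f((212,181),.06)+f((564,181),.06))/2
print('widths',np.linalg.norm(f((162,235),z)-f((619,235),z)),np.linalg.norm(f((212,181),.06)-f((564,181),.06)))
print('P',P-R@[.042,0],'L',L-R@[.042,0],'needed world move mm',(L-P)*1e3)
h=f((537,317),z);print('hole origin',h-R@[.03,-.0195])
E
```

```text
widths 0.060889863829339246 0.060387547162621784
P [ 0.44541438 -0.00173754] L [ 0.44511381 -0.00133137] needed world move mm [-0.30056878  0.40616751]
hole origin [ 0.44606713 -0.00216089]
```

Only about (−0.3, +0.4) mm to correct. I'll apply it and lower step by step.

```bash
python3 -m handwheel '[[[-0.03,0.04,-0.5,0,0.1],[0,0,-0.5,0,0.1],[0,0,-0.5,0,0.1],[0,0,-0.2,0,0.1],[0,0,-0.2,0,0.1],[0,0,0,0,0.1]]]' 50
python3 -m handwheel '[[[0,0,-0.2,0,0.1],[0,0,-0.2,0,0.1],[0,0,0,0,0.1]]]'
```

```text
time_s: 22.6
eef_pos: [0.4457, -0.0012, 0.0955]
eef_rot: [0.0, 0.999, -0.042, -0.0]
contact_force: [-0.6, -0.2, -3.4]
width: 0.02
grip_force: 50.0
time_s: 22.9
eef_pos: [0.4457, -0.0012, 0.0916]
eef_rot: [0.0, 0.999, -0.042, -0.0]
contact_force: [0.5, -0.9, -2.7]
width: 0.0196
grip_force: 50.0
```

```bash
python3 -m handwheel '[[[0,0,-0.2,0,0.1],[0,0,-0.2,0,0.1],[0,0,-0.15,0,0.1],[0,0,0,0,0.1]]]'
python3 -m handwheel '[[[0,0,-0.15,0,0.1],[0,0,0,0,0.1]]]'
python3 -m handwheel '[[[0,0,-0.1,0,0.1],[0,0,0,0,0.1]]]'
```

```text
time_s: 23.3
eef_pos: [0.4457, -0.0012, 0.0861]
eef_rot: [0.0, 0.999, -0.042, -0.0]
contact_force: [0.1, 0.2, -2.9]
width: 0.0194
grip_force: 50.0
time_s: 23.5
eef_pos: [0.4458, -0.0012, 0.0846]
eef_rot: [0.0, 0.999, -0.042, -0.0]
contact_force: [0.0, 0.8, -2.3]
width: 0.0196
grip_force: 50.0
time_s: 23.7
eef_pos: [0.4459, -0.0011, 0.0838]
eef_rot: [-0.0, 0.999, -0.042, 0.0]
contact_force: [-0.3, -1.0, -3.2]
width: 0.0198
grip_force: 50.0
```

```bash
python3 -m handwheel '[[[0,0,-0.05,0,0.1],[0,0,0,0,0.1],[0,0,0,0,0.1]]]'
python3 -m handwheel '[[[0,0,-0.05,0,0.1],[0,0,0,0,0.1],[0,0,0,0,0.1]]]'
```

```text
time_s: 24.0
eef_pos: [0.4459, -0.0011, 0.0838]
eef_rot: [0.0, 0.999, -0.042, 0.0]
contact_force: [-3.2, 1.3, 4.9]
width: 0.0195
grip_force: 50.0
time_s: 24.3
eef_pos: [0.446, -0.0011, 0.0838]
eef_rot: [0.0, 0.999, -0.042, 0.0]
contact_force: [-6.3, 0.8, 12.9]
width: 0.0198
grip_force: 50.0
```

Flush at exactly the predicted height (0.0838). Check that the force is steady.

```bash
python3 -m handwheel '[[[-0.04,0,-0.005,0,0.1],[0,0,0,0,0.1],[0,0,0,0,0.1],[0,0,0,0,0.1]]]'
python3 - <<'E'
from h import *
F=[]
for i in range(8):
    c,M=cap('wrist'); F.append(manip.state()['contact_force'])
print(np.mean(F,0),np.std(F,0))
spots('wrist',c,M,['lever_handle','upper_half','pair_centre'],1)
cv2.imwrite('pics/w9.png',c['image'][:,:,::-1])
E
```

```text
time_s: 24.7
eef_pos: [0.4459, -0.0011, 0.0838]
eef_rot: [-0.0, 0.999, -0.042, 0.001]
contact_force: [-3.4, -0.2, 11.4]
width: 0.0197
grip_force: 50.0
[-4.3896296   0.51381466 10.82640059] [0.25601331 0.38708002 0.37021037]
wrist upper_half 0.91 [ 0.4468 -0.004   0.0605] [321.2 236.1]
```

View pics/w9.png

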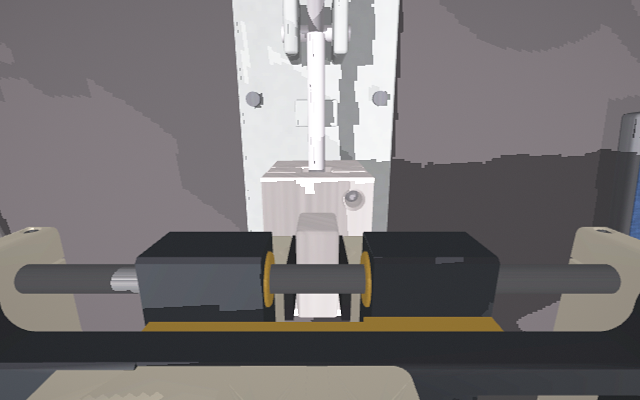

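The upper half is seated, with the dowel filling the hole at (352,198) and the faces closed at row 170. I'll add a touch more push and hand in.

```bash
python3 -m handwheel '[[[0,0,-0.02,0,0.1],[0,0,0,0,0.1],[0,0,0,0,0.1],[0,0,0,0,0.1]]]'
python3 - <<'E'
from h import *
F=[]
for i in range(5): manip.capture('top'); F.append(manip.state()['contact_force'])
f=np.mean(F,0);print(f)
if 11.5<f[2]<16: print(manip.sign_off())
E
```

```text
time_s: 25.65
eef_pos: [0.4459, -0.0011, 0.0838]
eef_rot: [0.0, 0.999, -0.042, 0.001]
contact_force: [-5.3, 1.5, 13.5]
width: 0.0195
grip_force: 50.0
[-5.1013674   0.6945509  13.82848079]
the job is handed in; nothing more can be done
None
```

The job is done and handed in: the specimen is home, the lever was eased back to rest in about 2.5 s, and the upper half sits flush on its dowels, still gripped and pressed with about 14 N at the wrist (roughly 17 N on the faces with the part's weight).

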